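# Back the tube carousel up one notch

## Robot

A 6-joint arm with a two-finger parallel gripper is mounted at the origin on the work surface. World frame = base frame: x ahead of the robot, y to its left, z up, the work surface at z = 0. Lengths are in m, angles in degrees, forces in N, time in s.
With the tool pointing down it reaches from about 0.25 to 0.725 m from the base axis. Payload 9.7 kg.
Tool frame: the origin (TCP) lies at the very end of the fingers, on their centre line; the grasp point (between the pads) lies 19 mm behind it; z points along the fingers, y is the line along which they close (so a half turn about z gives the same grasp; the last joint's range is limited). The gripper opens to 85 mm and grips with 20 to 120 N. Pads are 22 mm wide; open, the fingers measure 114 mm over their backs; the gripper's body (76 mm by 85 mm) begins 54 mm behind the grasp point. The pads swing forward as they close: fully open they stand 13 mm farther back than shut.
Start: joints at [71.333, 4.979, 10.078, 95.1, 0, 90], TCP at [0.176, 0.521, 0.231] pointing down, gripper open.
Joint ranges: [-179.16, 179.16], [-48.56, 103.87], [-65.8, 70.77], [-126.05, 130.52], [-82.76, 87.17], [-180, 180]. Speed limits (degrees/s): [127.2, 127.2, 147.25, 180, 180, 180].

## Interface

Orientations are given as [roll, pitch, yaw] about the fixed x, y, z axes, in that order (R = Rz(yaw) Ry(pitch) Rx(roll)).
In Python, from workcell import bot gives the robot as it stands.
- The arm moves only by the tool step_arm, never from a script. Its argument "targets" is a list of rows, each a list of 3 entries, a list of its own where there are three numbers: the opening, from 0 (shut) to 1 (fully open), then the shift along the world's x, y, z in mm, then the turn, a rotation vector about the world's x, y, z in rad. In form: [[grip, [tx, ty, tz], [wx, wy, wz]], ...]. A call has 1 to 8 rows; each row is the pose to reach, as a shift and turn from the pose commanded when the call began; what a row does not reach only later rows make up. A row lasts 1/10 s, in which the tool goes at most 50 mm and 8.59 degrees, less where a joint would pass 70% of its speed; a pose out of reach is approached as far as the arm can. A call with a gripper value outside its range is refused whole. The fingers move at their own pace and stop on an object; "force" is the grip in N (left out, the last holds). Time passes only in rows, so rows that repeat a pose let the fingers close. It gives the time, the measured TCP pose, the force, the opening and the grip force at its end, in the units of the state.
- bot.get_obs(): the state, without advancing time (a new reading comes with each control period).
- bot.camera(name): name is "scene" or "top" or "wrist"; returns (picture, depth): 480x640x3 uint8, red, green, blue; 480x640 float32, m along the optical axis (not along the pixel's ray), 0 where there is no reading.
- bot.camera_params(name): a dict with "K" (3x3 intrinsics, pixels), "R" (3x3) and "t" (3): a world point X has camera coordinates R X + t. Camera axes: x right, y down, z forward; pixel columns grow to the right and rows downward; lengths in m; the calibration is good to about 2 mm. A picture is of the moment at which its call begins: read the wrist's pose just before it. camera_params takes no time and is no camera call; for the wrist camera it gives the pose at the moment of the call.
- bot.job_done(): hands the job in; it is judged then, once.
The state is a dict: "time": time; "q": joint angles; "qd": joint speeds; "joint_efforts": joint torques, N m; "ee_pos": TCP position; "tcp_rot": TCP orientation; "wrist_force": force on the tool from outside, world axes, zero at the start; "torque": the same for the moment, N m; "opening": finger opening in m; "grasp_force": force on a finger pad.
Only numpy, scipy, OpenCV 4.12 (cv2) and the standard library are available. Lean on these libraries where they do the work, as an engineer would, in place of code of your own. Each camera call takes 0.05 s, during which the arm holds its last target. There are 200 camera calls.

## Task

The tube carousel has been indexed one place too far. Only pushing with the fingertips, never pinching a peg or the pawl's knob between the fingers, push the pawl's thumb lever over so that the pawl lifts out of the ratchet and stays up, gently push the wheel back one notch (clockwise seen from above; its pegs are there to push on), then tip the pawl back over so that it drops fully home in the next notch. Leave the standing tube, the bottle and the tip box where they are.

Things in the scene. Friction and masses are not known exactly. Their poses are not given: they have to be found in the camera images.
- carousel: White square base plate of the carousel, 310 x 310 x 12 mm, fixed to the bench; origin at the centre of its underside on the bench, exactly under the wheel's axis; z up. In its frame the pawl is at the -x side (towards the robot at yaw 0) and a mast stands in the +x +y corner.
- wheel_centre (a point): Point on the wheel's axis at its top face, 40 mm above the bench. The wheel is a level aluminium disc 240 mm across. On it stand 8 equal steel pegs on an 85 mm radius and, between them in angle, 8 blue-capped microtubes 14 mm across, fixed in the wheel, tops 64 mm above the bench, on a 50 mm radius; at the rim is a ring of 8 saw teeth.
- mast_top (a point): top of the dispensing mast, 127 mm above the bench, at x 125, y 125 mm in the carousel's frame; fixed. Its needle arm (10 mm thick, centre 120 mm above the bench) runs inward to x 35, y 35 mm; the needle hangs from its end to 83 mm above the bench.
- tooth_tip (a point): top edge of the tooth whose steep face holds the seated pawl at the start, on the rim. The 8 teeth point up, 12 mm high, at 104 to 120 mm radius, 45 degrees (one notch) apart. The steep face meets the seated pawl when the wheel is turned clockwise; behind it a long slope falls away, so anticlockwise turning makes the pawl ride up and click.
- wheel (a joint): turn of the wheel about its vertical axis, rad, positive anticlockwise seen from above (forward). Starts at 0.015 to 0.05, pawl in its notch; at 0 the steep face meets the nose. One notch back is 0.785 lower: dropped with the wheel at -0.76 to -0.66 (best -0.71) the pawl falls fully home; further back it lands on a tooth tip, less far on the slope. Turns stiffly (about 1 N at a peg); stays put.
- pawl (a joint): angle of the pawl, rad: 0 = fully down in a notch, about 0.17 = resting on a tooth tip, 1.1 = thrown right over against its stop. Level axis along the carousel's x. Balanced over centre: below about 0.7 it falls shut by its own weight, above that it falls over to the stop and stays up. Polished; moving it takes under 3 N.
- pawl_pivot (a point): centre of the pawl's pivot pin, fixed: x -112, y 75, z 61 mm in the carousel's frame, between two bracket cheeks 25 mm apart (68 mm high; stop post behind, 74 mm). The pawl is an L: a steel arm 12 wide, 10 thick, 81 mm long from the pivot to the carousel's -y, level when down, the nose under its end; and a thumb lever from the pivot up to the knob.
- pawl_knob (a point): centre of the dark steel crossbar knob ending the thumb lever: 14 mm in diameter, 34 mm long along the carousel's x, 60 mm from the pivot. Pawl down: 15 mm to the -y side of the pivot and 58 mm above it; pushing it to +y lifts the pawl. Thrown over: 45 mm to the +y side and 40 mm above the pivot; pushing it back to -y drops the pawl.
- peg0 (a point): centre of the top of one of the 8 wheel pegs (14 mm in diameter, tops 85 mm above the bench, 45 degrees apart, 51 mm free between neighbours): the one starting at the carousel's -y side, about x 35, y -78 mm. Turning the wheel clockwise moves it to the carousel's -x.
- peg1 (a point): top of the peg 45 degrees anticlockwise from peg0, seen from above; like peg0
- peg2 (a point): top of the peg 90 degrees anticlockwise from peg0, seen from above; like peg0
- peg3 (a point): top of the peg 135 degrees anticlockwise from peg0, seen from above; like peg0
- peg4 (a point): top of the peg 180 degrees anticlockwise from peg0, seen from above; like peg0
- peg5 (a point): top of the peg 225 degrees anticlockwise from peg0, seen from above; like peg0
- peg6 (a point): top of the peg 270 degrees anticlockwise from peg0, seen from above; like peg0
- peg7 (a point): top of the peg 315 degrees anticlockwise from peg0, seen from above; like peg0
- pawl_nose (a point): middle of the underside of the pawl's nose (12 x 12 mm), 75 mm from the pivot, just above the notch floor when the pawl is down
- tube: blue-capped standing tube, 34 mm in diameter, 92 mm high, loose on the -x -y corner of the base plate; origin under its centre; leave alone
- bottle: white reagent bottle, 64 mm in diameter, 140 mm high, on the bench at the +y side; origin under its centre; leave alone
- tipbox: grey pipette tip box, 122 x 82 x 59 mm, on the bench at the -y side; origin under its centre; leave alone

How it is judged (in metres and radians):
On the way, in this order (a step that is already met when the one before it is completed fails the run):
1. the pawl is thrown over and stays up, the wheel not yet turned back (value of joint pawl above 0.9 rad and value of joint wheel above -0.15 rad), for 0.2 s.
2. the wheel is pushed back most of a notch (value of joint wheel below -0.5 rad), for 0.1 s.
At the end, for the whole second after the job is handed in: the pawl is fully down (within 0.03 rad) in the notch one behind the starting one (wheel joint between -0.83 and -0.54 rad), the wheel is at rest, and tube, bottle and tip box stand within 20 mm of where they were (value of joint pawl below 0.03 rad and value of joint wheel between -0.83 and -0.54 rad and velocity of joint wheel between -0.05 and 0.05 rad/s and distance of each of tube, bottle, tipbox from where it was at the start of the episode below 0.02 m); the robot touches nothing.
It fails at once if the carousel is handled with more than 40 N (contact force between the fingers and carousel above 40 N).
It fails at once if the tube, bottle or tip box is lifted, carried or shoved more than 20 mm (distance of any of tube, bottle, tipbox from where it was at the start of the episode above 0.02 m).
It fails at once if the pawl's knob or a peg is taken between the fingers (distance between the grasp point and pawl_knob below 0.01 m or (horizontal distance between the grasp point and peg0 below 0.01 m and height (world z) of the grasp point below 0.098 m) or (horizontal distance between the grasp point and peg1 below 0.01 m and height (world z) of the grasp point below 0.098 m) or (horizontal distance between the grasp point and peg2 below 0.01 m and height (world z) of the grasp point below 0.098 m) or (horizontal distance between the grasp point and peg3 below 0.01 m and height (world z) of the grasp point below 0.098 m) or (horizontal distance between the grasp point and peg4 below 0.01 m and height (world z) of the grasp point below 0.098 m) or (horizontal distance between the grasp point and peg5 below 0.01 m and height (world z) of the grasp point below 0.098 m) or (horizontal distance between the grasp point and peg6 below 0.01 m and height (world z) of the grasp point below 0.098 m) or (horizontal distance between the grasp point and peg7 below 0.01 m and height (world z) of the grasp point below 0.098 m)).
It also fails if it takes over 58 s, if anything falls off the work surface, if the arm or the gripper's body presses on something with over 40 N, if the wrist force passes 120 N, or if a joint passes its speed limit or range.

## Working session

There is one attempt and no reset: what is moved stays moved. The work goes in short steps, Python scripts to look and compute and a tool call to move; the robot and the scene stay as the last step left them, time stands still between calls to the robot, and variables do not carry over. Pictures are saved under pics/ and viewed, at most 10 in all, crops included, and the job is handed in when it is done.

Besides the shell and the picture viewer there is one more tool, called after "Emit:" by a JSON object that holds its "method" and its "body". step_arm: Moves the arm, as the interface text tells. Its arguments: {"type":"object","properties":{"targets":{"type":"array","items":{"type":"array"}},"force":{"type":"number"}},"required":["targets"]}

```bash
mkdir -p pics
python3 - <<'E'
from workcell import bot
import cv2,numpy as np
o=bot.get_obs();print(o)
for n in("scene","top"):
    p,d=bot.camera(n);c=bot.camera_params(n);np.savez(f"pics/{n}0.npz",p=p,d=d,**c)
    cv2.imwrite(f"pics/{n}0.png",p[:,:,::-1]);print(n,c)
E
```

```text
{'time': 0.0, 'q': array([7.13333210e+01, 5.01243524e+00, 1.00325691e+01, 9.50983084e+01,
       7.35699044e-04, 9.00022757e+01]), 'qd': array([ 0.01755317,  0.00766953, -0.06468003, -0.07291079, -0.08485627,
        0.06253755]), 'joint_efforts': array([ 1.94636509e-04, -5.20406878e+01,  4.64783370e+01,  1.72540691e-02,
       -1.98312210e-05, -3.05550384e-05]), 'ee_pos': array([0.17595711, 0.52085153, 0.23055337]), 'tcp_rot': array([-1.79921825e+02, -7.32593452e-04,  1.61331044e+02]), 'wrist_force': array([ 0.05170135, -0.46166427, -1.05252832]), 'torque': array([ 6.39354320e-02, -8.88971614e-05, -2.92517837e-02]), 'grasp_force': 0.0, 'opening': 0.08582419073628723}
scene {'K': array([[529.27684355,   0.        , 311.78455188],
       [  0.        , 529.27684355, 240.85867787],
       [  0.        ,   0.        ,   1.        ]]), 'R': array([[ 0.01192934,  0.99985839,  0.01186934],
       [ 0.81947492, -0.00297381, -0.57310733],
       [-0.57299088,  0.01656342, -0.81939435]]), 't': array([-0.06590559, -0.43875127,  1.35311416])}
top {'K': array([[463.31669232,   0.        , 318.37308655],
       [  0.        , 463.31669232, 240.30037893],
       [  0.        ,   0.        ,   1.        ]]), 'R': array([[ 1.80574223e-01, -9.83561025e-01, -8.12678849e-04],
       [-9.62816570e-01, -1.76596775e-01, -2.04445180e-01],
       [ 2.00940795e-01,  3.76999901e-02, -9.78877678e-01]]), 't': array([-0.04028627,  0.60958543,  0.76591233])}
```

View pics/scene0.png

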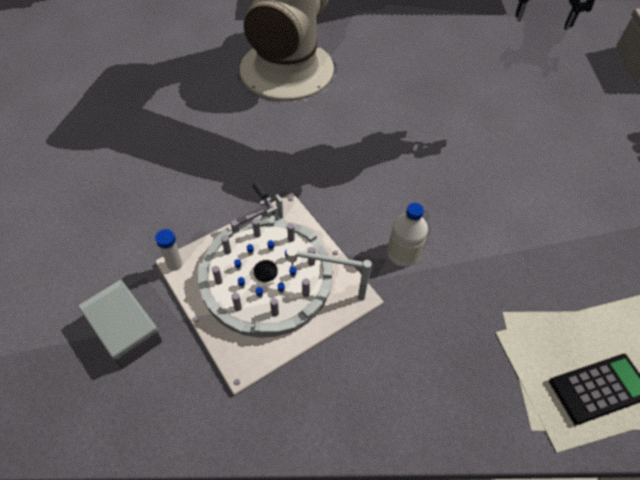

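View pics/top0.png

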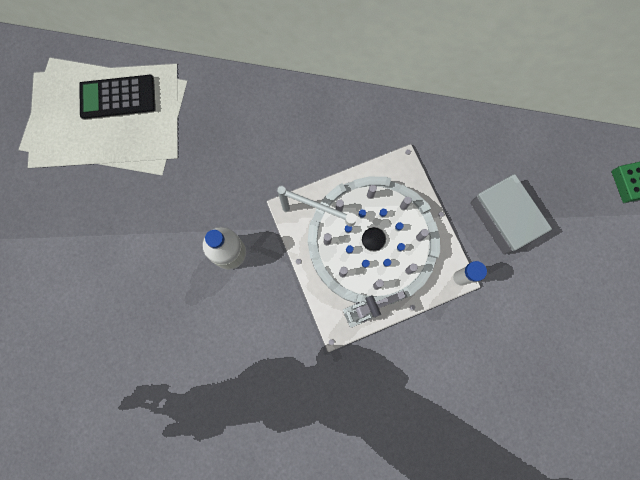

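The top view shows the plate with corners near (412,145), (480,288), (328,350) and (267,202), and the hub at (373,239). The mast is at (283,200), the pawl knob near (372,306), the tube at (476,271), the bottle at (215,240) and the tip box at (513,213). The scene view shows the hub at (265,271) and the knob near (262,192).

```bash
cat > h.py <<'E'
import numpy as np,cv2
def load(f): 
    z=np.load(f);return {k:z[k] for k in z.files}
def ray(c,uv):
    C=-c['R'].T@c['t'];d=c['R'].T@np.linalg.inv(c['K'])@np.array([uv[0],uv[1],1.]);return C,d/np.linalg.norm(d)
def onz(c,uv,z):
    C,d=ray(c,uv);return C+d*(z-C[2])/d[2]
def tri(c1,a,c2,b):
    A=np.zeros((3,3));v=np.zeros(3);rs=[ray(c1,a),ray(c2,b)]
    for C,d in rs:
        P=np.eye(3)-np.outer(d,d);A+=P;v+=P@C
    X=np.linalg.solve(A,v);return X,[round(1e3*np.linalg.norm((np.eye(3)-np.outer(d,d))@(X-C)),1) for C,d in rs]
def proj(c,X):
    x=c['K']@(c['R']@np.asarray(X)+c['t']);return x[:2]/x[2]
def comps(m,amin=8,amax=1e9):
    n,l,s,ce=cv2.connectedComponentsWithStats(m.astype(np.uint8))
    return [(ce[i],s[i,4]) for i in range(1,n) if amin<=s[i,4]<=amax]
E
python3 - <<'E'
from h import *
T=load('pics/top0.npz');S=load('pics/scene0.npz')
caps={}
for n,c,hub in(("top",T,(373,239)),("scene",S,(265,271))):
    p=c['p'].astype(int);m=(p[:,:,2]>p[:,:,0]+60)
    k=[x for x,a in comps(m,6) if np.linalg.norm(x-hub)<60]
    W=np.array([onz(c,x,.063) for x in k])
    A=np.c_[2*W[:,:2],np.ones(len(W))];s=np.linalg.lstsq(A,(W[:,:2]**2).sum(1),rcond=None)[0]
    r=np.sqrt(s[2]+s[0]**2+s[1]**2);ang=np.degrees(np.arctan2(*(W[:,:2]-s[:2]).T[::-1]))
    print(n,len(k),s[:2],r,np.round(np.sort(ang%45),1)); caps[n]=(np.array(k),s[:2])
    # plate
    g=p.min(2)
    print([ (np.round(x),a) for x,a in comps(m,20) if np.linalg.norm(x-hub)>=60])
    w=((p.min(2)>135)&(np.hypot(*(np.indices(g.shape)[::-1]-np.array(hub)[:,None,None]))<135)).astype(np.uint8)
    w=cv2.morphologyEx(w,cv2.MORPH_OPEN,np.ones((3,3)))
    cs,_=cv2.findContours(w,0,2);ct=max(cs,key=cv2.contourArea)
    q=np.array([onz(c,x,.012)[:2] for x in ct[:,0]]).astype(np.float32)
    (cx,cy),sz,a=cv2.minAreaRect(q*1000);print('plate',cx,cy,sz,a)
t=caps
for x in t["top"][0]:
    # match by nearest plane pos
    X0=onz(T,x,.063);b=min(t["scene"][0],key=lambda y:np.linalg.norm(onz(S,y,.063)-X0));print(*tri(T,x,S,b))
for n,c,(u,v) in(("t",T,(362,300)),("s",S,(265,205))):
    cv2.imwrite(f"pics/crop_{n}.png",cv2.resize(c['p'][v-45:v+45,u-60:u+60,::-1],None,fx=6,fy=6,interpolation=2))
E
python3 -c "
import cv2,numpy as np;a=cv2.imread('pics/crop_t.png');b=cv2.imread('pics/crop_s.png');cv2.imwrite('pics/both.png',cv2.resize(np.vstack([a,b]),(400,600)))"
```

```text
top 8 [ 0.63070477 -0.02667677] 0.04988365823159593 [34.9 35.3 35.3 35.5 35.7 35.7 35.8 36.4]
[(array([213., 238.]), np.int32(240)), (array([476., 271.]), np.int32(344))]
plate 637.7506103515625 -21.81146240234375 (326.4765319824219, 309.177978515625) 32.88739013671875
scene 7 [ 0.63372147 -0.02565181] 0.049873640313077526 [35.2 35.3 35.3 35.3 35.4 35.7 35.8]
[(array([415., 209.]), np.int32(188)), (array([165., 237.]), np.int32(268))]
plate 601.5882568359375 -7.809600830078125 (229.49166870117188, 292.0549621582031) 46.008052825927734
[0.67274452 0.0024398  0.05984375] [np.float64(0.6), np.float64(0.6)]
[ 0.68069571 -0.03486946  0.05943148] [np.float64(0.5), np.float64(0.5)]
[ 0.66066448 -0.06728348  0.05964433] [np.float64(0.3), np.float64(0.3)]
[0.63917043 0.02294636 0.05896139] [np.float64(0.4), np.float64(0.4)]
[ 0.62318712 -0.07579238  0.05968571] [np.float64(0.7), np.float64(0.7)]
[ 5.98653526e-01 -5.77438942e-04  8.39199000e-02] [np.float64(15.1), np.float64(15.1)]
[ 0.59083383 -0.05565307  0.05956208] [np.float64(0.5), np.float64(0.5)]
[ 0.58195494 -0.01824031  0.05943157] [np.float64(0.7), np.float64(0.7)]
```

View pics/both.png

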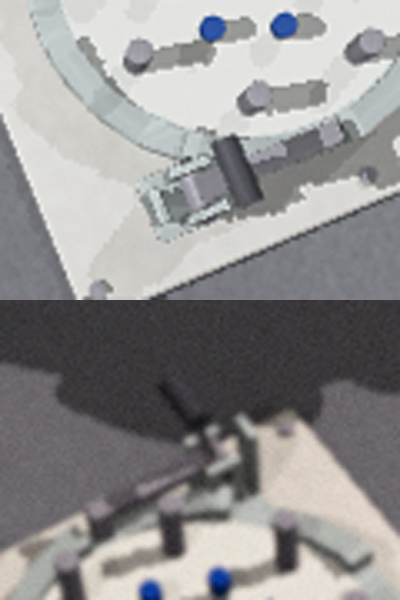

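The crop shows the dark knob bar centred near pixel (373.4,306.6) in the top view and (259.9,190.6) in the scene view. The pawl arm runs from the bracket along the rim, towards the tube corner.

Run:
```python
from h import *
T=load('pics/top0.npz');S=load('pics/scene0.npz')
X,r=tri(T,(373.4,306.6),S,(259.9,190.6));print('knob',X,r)
c0=np.array([.632,-.0262])
q=np.array([onz(T,u,.012)[:2] for u in [(412,145),(480,288),(328,350),(267,202)]]);print(q,q.mean(0))
for i in range(4):
    e=q[(i+1)%4]-q[i];print(np.linalg.norm(e),np.degrees(np.arctan2(e[1],e[0])))
mt,rm=tri(T,(282,189),S,(368,265));print('mast',mt,rm)
for yaw in(-57,-12,33,123,-147):
    a=np.radians(yaw);R=np.array([[np.cos(a),-np.sin(a)],[np.sin(a),np.cos(a)]]);print(yaw,(R.T@(X[:2]-c0))*1e3,(R.T@(mt[:2]-c0))*1e3)
b=onz(T,(476,271),.09),onz(S,(165,237),.09),onz(T,(213,238),.14),onz(S,(415,209),.14);print(b)
```

```text
knob [ 0.50392426 -0.03791458  0.11586384] [np.float64(1.5), np.float64(1.5)]
[[ 0.84106585 -0.07564242]
 [ 0.58238059 -0.23983401]
 [ 0.42075451  0.01854474]
 [ 0.67383729  0.18380782]] [ 0.62950956 -0.02828097]
0.3063934424921302 -147.59606298665156
0.3047664142960844 122.02760135554195
0.30226277108667726 33.14454046196545
0.30867428704906735 -57.196210572688166
mast [0.67080817 0.14682944 0.12333012] [np.float64(2.0), np.float64(2.0)]
-57 [ -59.93037259 -113.79357466] [-123.97825809  126.78585535]
-12 [-122.84138115  -38.08703544] [  1.98527107 177.31700509]
33 [-113.79357466   59.93037259] [126.78585535 123.97825809]
123 [ 59.93037259 113.79357466] [ 123.97825809 -126.78585535]
-147 [113.79357466 -59.93037259] [-126.78585535 -123.97825809]
(array([ 0.59718615, -0.20468961,  0.09      ]), array([ 0.58926475, -0.20245991,  0.09      ]), array([0.56396044, 0.23614163, 0.14      ]), array([0.56677641, 0.23645105, 0.14      ]))
```

Carousel centre is (0.632, -0.026) with yaw about 33.2°. The knob lands within 3 mm of its expected place. I'm closing the gripper and moving to the -y side of the knob.

Emit:
{"method": "step_arm", "body": {"targets": [[0, [173, -290, -30], [0, 0, -0.33]], [0, [173, -290, -30], [0, 0, -0.33]], [0, [173, -290, -30], [0, 0, -0.33]], [0, [173, -290, -30], [0, 0, -0.33]], [0, [346, -583, -60], [0, 0, -0.665]], [0, [346, -583, -60], [0, 0, -0.665]], [0, [346, -583, -60], [0, 0, -0.665]], [0, [346, -583, -60], [0, 0, -0.665]]], "force": 20}}

```text
time: 0.9
ee_pos: [0.3801, 0.1767, 0.1957]
tcp_rot: [180.0, 0.0, 123.2]
wrist_force: [0.6, 1.2, 0.1]
opening: -0.0001
grasp_force: 0.0
```

Run:
```python
from workcell import bot
o=bot.get_obs();print(o['time'],o['q'],o['ee_pos'],o['tcp_rot'],o['opening'])
```

```text
0.9 [ 2.49291936e+01 -1.34897439e+01 -1.12288414e+01  9.22423710e+01
  2.07570568e-03  8.17636698e+01] [0.38006014 0.17666486 0.19574871] [1.79981362e+02 6.00458369e-04 1.23165524e+02] -0.00012938900823228415
```

Emit:
{"method": "step_arm", "body": {"targets": [[0, [142, -239, -25], [0, 0, 0]], [0, [142, -239, -25], [0, 0, 0]], [0, [142, -239, -25], [0, 0, 0]], [0, [142, -239, -25], [0, 0, 0]], [0, [142, -239, -25], [0, 0, 0]], [0, [142, -239, -25], [0, 0, 0]], [0, [142, -239, -25], [0, 0, 0]], [0, [142, -239, -25], [0, 0, 0]]]}}

```text
time: 1.7
ee_pos: [0.5213, -0.0608, 0.1703]
tcp_rot: [-179.9, -0.1, 123.1]
wrist_force: [0.1, 0.1, -0.2]
opening: 0.0002
grasp_force: 0.0
```

Run:
```python
from workcell import bot
import cv2,numpy as np
p,d=bot.camera("scene");q,d=bot.camera("top")
cv2.imwrite("pics/a.png",np.hstack([cv2.resize(p[140:340,150:350,::-1],(400,400)),cv2.resize(q[180:380,270:470,::-1],(400,400))]))
```

```text
(no output)
```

View pics/a.png

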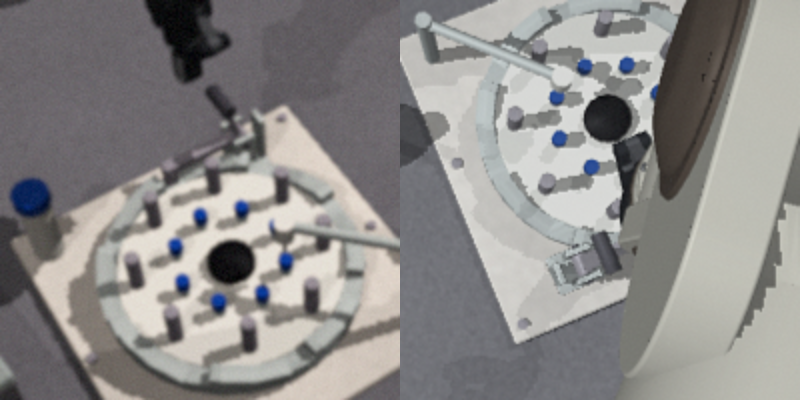

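The left panel shows the closed fingers at (188,60), clear to the -y side of the knob at (220,100). I'll lower them and push along carousel +y.

Emit:
{"method": "step_arm", "body": {"targets": [[0, [0, 0, -35], [0, 0, 0]], [0, [0, 0, -66], [0, 0, 0]], [0, [0, 0, -66], [0, 0, 0]], [0, [-5, 8, -66], [0, 0, 0]], [0, [-9, 14, -66], [0, 0, 0]], [0, [-12, 19, -66], [0, 0, 0]], [0, [-16, 25, -66], [0, 0, 0]], [0, [-19, 29, -66], [0, 0, 0]]]}}

```text
time: 2.6
ee_pos: [0.5025, -0.0307, 0.1057]
tcp_rot: [179.9, 0.0, 123.3]
wrist_force: [0.1, -0.7, 0.6]
opening: -0.0003
grasp_force: 0.2
```

Emit:
{"method": "step_arm", "body": {"targets": [[0, [-3, 5, 0], [0, 0, 0]], [0, [-6, 9, 0], [0, 0, 0]], [0, [-8, 13, 0], [0, 0, 0]], [0, [-11, 17, 0], [0, 0, 0]], [0, [-13, 20, 0], [0, 0, 0]], [0, [-13, 20, 0], [0, 0, 0]]]}}

```text
time: 3.2
ee_pos: [0.4894, -0.0111, 0.105]
tcp_rot: [-180.0, -0.0, 123.3]
wrist_force: [0.3, 0.4, -0.4]
opening: -0.0001
grasp_force: 0.0
```

Run:
```python
from workcell import bot
import cv2,numpy as np
p,d=bot.camera("scene")
cv2.imwrite("pics/b.png",cv2.resize(p[140:260,190:350,::-1],(640,480)))
```

```text
(no output)
```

View pics/b.png

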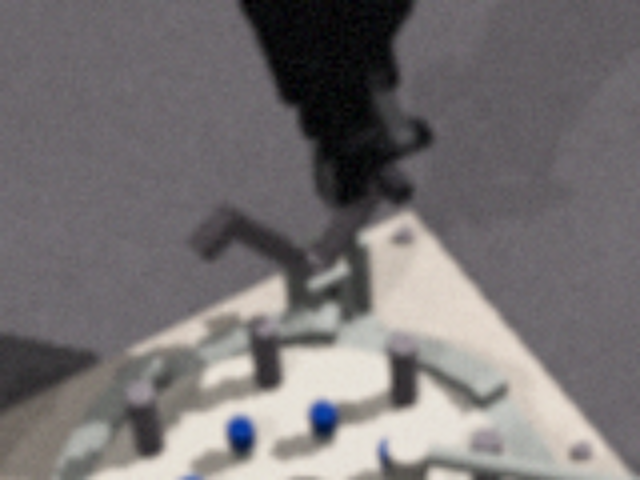

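The pawl arm is up at (215,230) and the knob has fallen over beyond the fingers at (395,190). Next I'll lift, and go above the gap between peg7 and peg0, turning the tool to face along the tangent.

Emit:
{"method": "step_arm", "body": {"targets": [[0, [0, 0, 40], [0, 0, 0]], [0, [0, 0, 75], [0, 0, 0]], [0, [40, -18, 75], [0, 0, 0.15]], [0, [80, -36, 75], [0, 0, 0.3]], [0, [120, -54, 75], [0, 0, 0.45]], [0, [160, -72, 75], [0, 0, 0.6]], [0, [191, -85, 75], [0, 0, 0.75]], [0, [191, -85, 75], [0, 0, 0.89]]]}}

```text
time: 4.05
ee_pos: [0.6832, -0.0983, 0.1761]
tcp_rot: [-180.0, -0.2, 174.5]
wrist_force: [-0.8, 0.1, 0.0]
opening: -0.0003
grasp_force: 0.0
```

Emit:
{"method": "step_arm", "body": {"targets": [[0, [0, 0, 0], [0, 0, 0.14]], [0, [0, 0, 0], [0, 0, 0.28]], [0, [0, 0, 0], [0, 0, 0.42]], [0, [0, 0, 0], [0, 0, 0.53]], [0, [0, 0, 0], [0, 0, 0.53]]]}}

```text
time: 4.55
ee_pos: [0.6807, -0.0967, 0.1796]
tcp_rot: [180.0, -0.0, -155.3]
wrist_force: [-0.2, -0.6, -0.3]
opening: -0.0002
grasp_force: 0.0
```

Run:
```python
from workcell import bot
from h import *
o=bot.get_obs();print(o['time'],o['q'],o['ee_pos'],o['tcp_rot'])
p,d=bot.camera("scene");q,d=bot.camera("top")
cv2.imwrite("pics/c.png",np.hstack([cv2.resize(p[140:340,170:370,::-1],(400,400)),cv2.resize(q[180:380,270:470,::-1],(400,400))]))
```

```text
4.55 [-8.08304009e+00  2.41350178e+01  2.73971867e+01  9.32847570e+01
 -3.40333603e-03 -3.27484056e+01] [ 0.68067723 -0.09668626  0.17964049] [ 1.79990643e+02 -2.08388860e-02 -1.55334632e+02]
```

View pics/c.png

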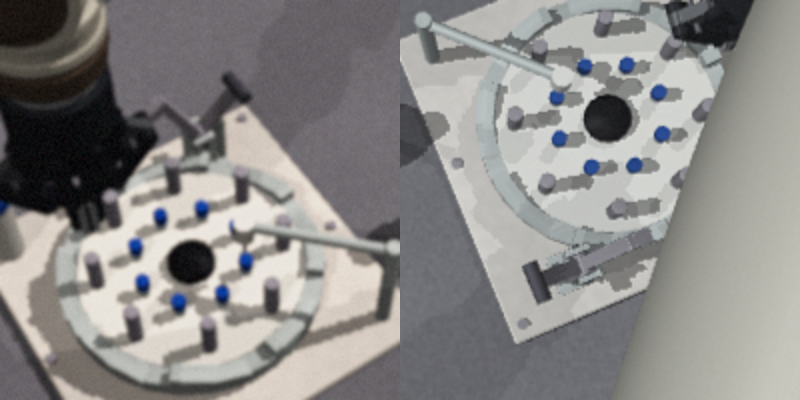

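The pawl stays over: in the right panel the knob is at (537,282). I'm lowering into the gap.

Emit:
{"method": "step_arm", "body": {"targets": [[0, [0, 0, -40], [0, 0, 0]], [0, [0, 0, -75], [0, 0, 0]], [0, [0, 0, -90], [0, 0, 0]], [0, [0, 0, -105], [0, 0, 0]], [0, [0, 0, -114], [0, 0, 0]], [0, [0, 0, -114], [0, 0, 0]]]}}

```text
time: 5.25
ee_pos: [0.6805, -0.0964, 0.0656]
tcp_rot: [180.0, -0.0, -155.4]
wrist_force: [-0.8, -1.1, -0.3]
opening: -0.0
grasp_force: 0.0
```

Emit:
{"method": "step_arm", "body": {"targets": [[0, [-3, -1.5, 0], [0, 0, 0]], [0, [-6, -3, 0], [0, 0, 0]], [0, [-9.5, -5, 0], [0, 0, 0]], [0, [-13, -6.5, 0], [0, 0, 0]], [0, [-16, -8, 0], [0, 0, -0.04]], [0, [-19.5, -9.5, 0], [0, 0, -0.087]], [0, [-23, -10.5, 0], [0, 0, -0.13]], [0, [-26.5, -11.5, 0], [0, 0, -0.175]]]}}

```text
time: 6.05
ee_pos: [0.6541, -0.1082, 0.0665]
tcp_rot: [-180.0, 0.1, -165.6]
wrist_force: [1.3, 0.1, 0.3]
opening: 0.0
grasp_force: 0.5
```

Emit:
{"method": "step_arm", "body": {"targets": [[0, [-3.5, -1, 0], [0, 0, -0.044]], [0, [-7, -1.6, 0], [0, 0, -0.087]], [0, [-11, -2.2, 0], [0, 0, -0.13]], [0, [-14.5, -2.6, 0], [0, 0, -0.175]], [0, [-18, -2.8, 0], [0, 0, -0.22]], [0, [-22, -2.9, 0], [0, 0, -0.26]], [0, [-26, -2.8, 0], [0, 0, -0.305]], [0, [-29.5, -2.6, 0], [0, 0, -0.35]]]}}

```text
time: 6.85
ee_pos: [0.6245, -0.1107, 0.0665]
tcp_rot: [-180.0, 0.1, 174.4]
wrist_force: [1.5, -0.5, 0.2]
opening: -0.0001
grasp_force: 0.5
```

```bash
cat > wheel.py <<'E'
from workcell import bot
from h import *
o=bot.get_obs();print(o['time'],o['ee_pos'],o['tcp_rot'],o['wrist_force'])
for n,hub,c0 in(("top",(373,239),(.6307,-.0267)),("scene",(265,271),(.6337,-.0257))):
    p,d=bot.camera(n);c=bot.camera_params(n);p=p.astype(int)
    k=[x for x,a in comps(p[:,:,2]>p[:,:,0]+60,6) if np.linalg.norm(x-hub)<60]
    W=np.array([onz(c,x,.063)[:2]-c0 for x in k]);r=np.hypot(*W.T);a=np.degrees(np.arctan2(W[:,1],W[:,0]))
    g=abs(r-.05)<.003;print(n,np.round(np.sort(a[g]),1),'turn mod45 from start',np.round(np.sort((a[g]-35.5)%45),1))
    np.save(f"pics/{n}_last.npy",p.astype(np.uint8))
E
python3 wheel.py
```

```text
6.85 [ 0.62454568 -0.11068994  0.06651026] [-1.79999197e+02  5.90052853e-02  1.74396378e+02] [ 1.494675   -0.52392707  0.24047254]
top [-174.9 -129.9  -90.5  -39.7    4.7   47.3   94.5  139.9] turn mod45 from start [ 9.  11.8 14.  14.2 14.4 14.6 14.6 14.8]
scene [-175.5 -130.4  -85.5  -40.4    4.5   49.3   92.7  139.7] turn mod45 from start [12.2 13.8 14.  14.  14.  14.1 14.1 14.2]
```

Emit:
{"method": "step_arm", "body": {"targets": [[0, [-3, 0.2, 0], [0, 0, -0.03]], [0, [-6, 0.5, 0], [0, 0, -0.07]], [0, [-9, 1.1, 0], [0, 0, -0.1]], [0, [-11.5, 1.7, 0], [0, 0, -0.14]], [0, [-14, 2.3, 0], [0, 0, -0.17]], [0, [-16, 2.8, 0], [0, 0, -0.19]], [0, [-16, 2.8, 0], [0, 0, -0.19]]]}}

```text
time: 7.65
ee_pos: [0.6084, -0.1077, 0.0661]
tcp_rot: [-180.0, -0.0, 163.6]
wrist_force: [0.2, 0.5, -0.7]
opening: 0.0
grasp_force: 0.0
```

```bash
python3 wheel.py
```

```text
7.65 [ 0.60835678 -0.10770333  0.06605118] [-1.79998900e+02 -6.56641732e-03  1.63607539e+02] [ 0.23102366  0.51706318 -0.73813893]
top [-141.2  -49.7   -6.6   37.5   83.5  128.6  174. ] turn mod45 from start [2.  2.9 3.  3.1 3.3 3.5 4.8]
scene [-141.2  -96.2  -51.    -6.7   37.8   83.9  132.3  173.3] turn mod45 from start [2.3 2.8 2.8 3.3 3.3 3.4 3.5 6.8]
```

The wheel is at about -0.70 rad, inside the good window. I'll back off, lift, and go to the +y side of the knob.

Emit:
{"method": "step_arm", "body": {"targets": [[0, [4, -1, 0], [0, 0, 0]], [0, [8, -2, 0], [0, 0, 0]], [0, [8, -2, 40], [0, 0, 0]], [0, [8, -2, 85], [0, 0, 0]], [0, [8, -2, 119], [0, 0, 0]], [0, [-25, 28, 119], [0, 0, -0.14]], [0, [-58, 59, 119], [0, 0, -0.28]], [0, [-90, 90, 119], [0, 0, -0.42]]]}}

```text
time: 8.55
ee_pos: [0.518, -0.0171, 0.1849]
tcp_rot: [180.0, 0.0, 139.2]
wrist_force: [0.9, 0.5, 0.6]
opening: 0.0
grasp_force: 0.0
```

Emit:
{"method": "step_arm", "body": {"targets": [[0, [-31, 28, 0], [0, 0, -0.14]], [0, [-62, 56, 0], [0, 0, -0.285]], [0, [-62, 56, 0], [0, 0, -0.285]], [0, [-62, 56, 0], [0, 0, -0.285]]]}}

```text
time: 8.95
ee_pos: [0.4568, 0.0387, 0.1855]
tcp_rot: [179.9, 0.0, 123.4]
wrist_force: [0.4, -1.0, -0.1]
opening: 0.0001
grasp_force: 0.0
```

```bash
python3 wheel.py
python3 - <<'E'
import numpy as np,cv2
p=np.load('pics/scene_last.npy');q=np.load('pics/top_last.npy')
cv2.imwrite("pics/d.png",np.hstack([cv2.resize(p[140:340,170:370,::-1],(400,400)),cv2.resize(q[180:380,270:470,::-1],(400,400))]))
E
```

```text
8.95 [0.45680389 0.0387364  0.18554442] [1.79931459e+02 4.73028509e-02 1.23403003e+02] [ 0.36554891 -0.96314492 -0.05008735]
top [-6.6 37.6] turn mod45 from start [2.1 2.9]
scene [-141.2  -96.2  -51.5   -6.9   37.8   83.9  132.3  173.4] turn mod45 from start [2.3 2.6 2.9 3.  3.3 3.3 3.4 6.8]
```

View pics/d.png

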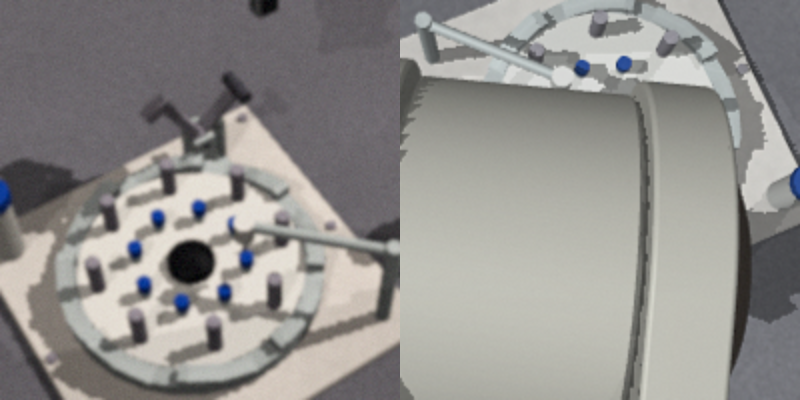

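The fingers at (265,5) are on the +y side of the thrown-over knob at (235,88). I'm lowering and pushing back along -y.

Emit:
{"method": "step_arm", "body": {"targets": [[0, [0, 0, -45], [0, 0, 0]], [0, [0, 0, -80], [0, 0, 0]], [0, [0, 0, -93], [0, 0, 0]], [0, [0, 0, -93], [0, 0, 0]], [0, [3, -4, -93], [0, 0, 0]], [0, [6, -9, -93], [0, 0, 0]], [0, [8, -13, -93], [0, 0, 0]], [0, [11, -17, -93], [0, 0, 0]]]}}

```text
time: 9.85
ee_pos: [0.4683, 0.0209, 0.0929]
tcp_rot: [179.9, 0.0, 123.2]
wrist_force: [-0.4, 0.6, -0.3]
opening: 0.0001
grasp_force: 0.5
```

Emit:
{"method": "step_arm", "body": {"targets": [[0, [3, -4, 0], [0, 0, 0]], [0, [5, -8, 0], [0, 0, 0]], [0, [8, -12, 0], [0, 0, 0]], [0, [10, -16, 0], [0, 0, 0]], [0, [10, -16, 0], [0, 0, 0]], [0, [10, -16, 0], [0, 0, 0]], [0, [10, -16, 0], [0, 0, 0]]]}}

```text
time: 10.55
ee_pos: [0.4775, 0.0053, 0.092]
tcp_rot: [-180.0, -0.0, 123.2]
wrist_force: [-0.3, 0.0, -1.1]
opening: 0.0004
grasp_force: 0.0
```

```bash
python3 wheel.py
python3 - <<'E'
import numpy as np,cv2
p=np.load('pics/scene_last.npy')
cv2.imwrite("pics/e.png",cv2.resize(p[140:260,190:350,::-1],(640,480)))
E
```

```text
10.55 [0.47751973 0.00532871 0.09196724] [-1.79996461e+02 -5.17610989e-03  1.23232612e+02] [-0.27544326  0.01467276 -1.07032847]
top [-51.4  -6.4  37.5  78.7] turn mod45 from start [ 2.   3.1  3.1 43.2]
scene [-141.2  -96.5  -51.5   -6.9   37.8   84.3  132.3  173.2] turn mod45 from start [2.3 2.6 2.7 3.  3.  3.3 3.8 6.8]
```

View pics/e.png

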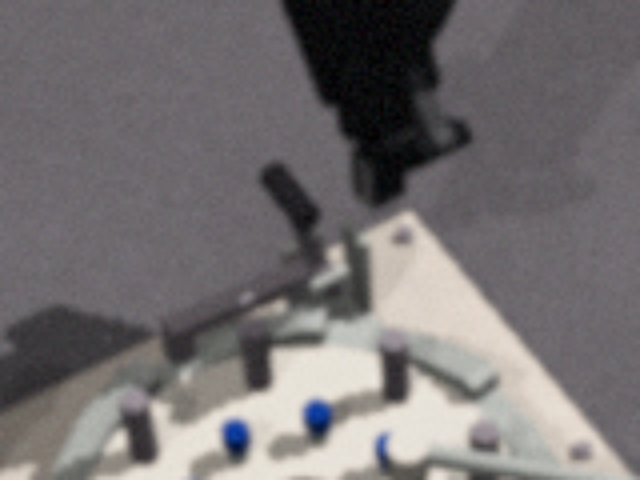

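The pawl has fallen: its arm is down along the rim and the knob is upright at (290,195). I'll retreat, then compare the pawl with the first picture to check it is fully home.

Emit:
{"method": "step_arm", "body": {"targets": [[0, [-8, 12, 0], [0, 0, 0]], [0, [-16, 25, 20], [0, 0, 0]], [0, [-20, 40, 60], [0, 0, 0]], [0, [-40, 80, 90], [0, 0, 0]], [0, [-60, 125, 110], [0, 0, 0]], [0, [-80, 170, 120], [0, 0, 0]], [0, [-100, 215, 120], [0, 0, 0]], [0, [-120, 260, 120], [0, 0, 0]]]}}

```text
time: 11.45
ee_pos: [0.3581, 0.2623, 0.2128]
tcp_rot: [179.9, -0.0, 123.2]
wrist_force: [0.6, 0.3, -0.6]
opening: 0.0001
grasp_force: 0.0
```

```bash
python3 wheel.py
python3 - <<'E'
from h import *
for n,(u,v) in(("top",(352,300)),("scene",(255,200))):
    a=load(f'pics/{n}0.npz')['p'];b=np.load(f'pics/{n}_last.npy')
    A=a[v-40:v+40,u-50:u+50];B=b[v-40:v+40,u-50:u+50]
    # local shift of the knob patch by template matching
    k=(373,307) if n=="top" else (262,192)
    t=a[k[1]-9:k[1]+10,k[0]-9:k[0]+10];s=b[k[1]-21:k[1]+22,k[0]-21:k[0]+22]
    r=cv2.matchTemplate(s,t,cv2.TM_CCOEFF_NORMED);_,m,_,l=cv2.minMaxLoc(r);print(n,'shift',np.array(l)-12,m)
    cv2.imwrite(f"pics/f_{n}.png",cv2.resize(np.hstack([A,B])[:,:,::-1],(800,300)))
cv2.imwrite("pics/f.png",np.vstack([cv2.imread("pics/f_top.png"),cv2.imread("pics/f_scene.png")]))
E
```

```text
11.45 [0.35805567 0.26234649 0.21283985] [ 1.79901994e+02 -1.22314235e-02  1.23231291e+02] [ 0.64483199  0.27418598 -0.5949261 ]
top [-141.1  -96.6  -51.5   -6.4   37.8   83.5  128.6  174. ] turn mod45 from start [2.3 2.9 3.  3.  3.1 3.1 3.4 3.5]
scene [-141.4  -96.5  -51.2   -6.9   37.6   84.4  132.3  173.4] turn mod45 from start [2.1 2.6 2.9 3.  3.1 3.3 3.9 6.8]
top shift [0 0] 0.7838603258132935
scene shift [7 8] 0.5932098627090454
```

View pics/f.png

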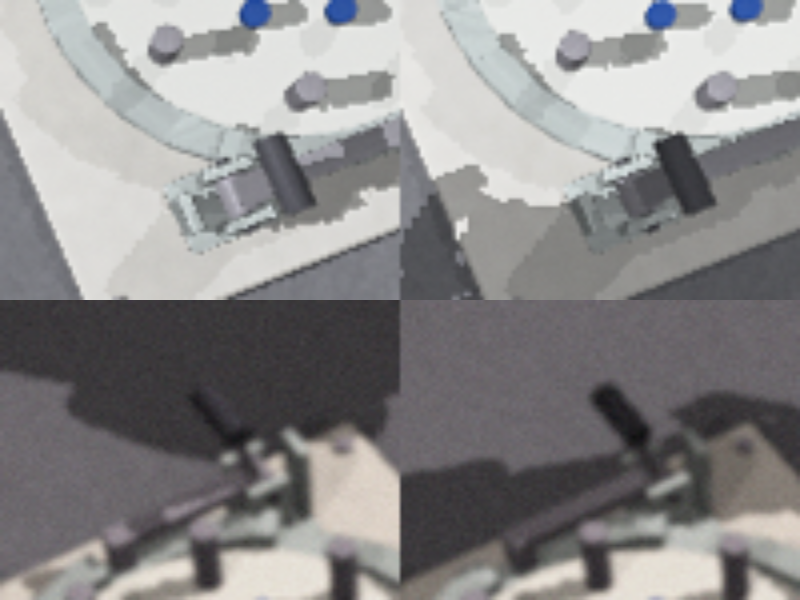

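The knob is in the same place as at the start in both views, at (285,175) and (218,415) on the left against (285,173) and (220,413) on the right. The pawl is therefore fully home, and the wheel has turned about -42°.

```bash
python3 -c "
from workcell import bot
print(bot.job_done())"
```

```text
the job is handed in; nothing more can be done
None
```

The job is handed in, though no verdict came back: I threw the pawl over, pushed the wheel back one notch to about -0.70 rad and tipped the pawl back fully home, leaving the tube, bottle and tip box untouched, in 11.5 s.

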